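# Run down the wing nut of the circus handlebar stand

### The arm

A 6-joint arm with a two-finger parallel gripper is mounted at the origin on the work surface. World frame = base frame: x ahead of the robot, y to its left, z up, the work surface at z = 0. Lengths are in m, angles in degrees, forces in N, time in s.
With the tool pointing down it reaches from about 0.375 to 0.75 m from the base axis. Payload 9 kg.
Tool frame: the origin (TCP) lies where the fingers leave the gripper's body, on its centre line; the fingertips stand 73 mm ahead of it and the grasp point (between the pads) lies 54 mm ahead of it (robot.tip_reach is the distance from the TCP to the fingertips, in m); z points along the fingers, y is the direction in which the jaws open and shut (so a half turn about z gives the same grasp; the last joint's range is limited). The gripper opens to 85 mm and grips with 20 to 120 N. Pads are 22 mm wide; open, the fingers measure 114 mm over their backs; the gripper's body (76 mm by 85 mm) begins 54 mm behind the grasp point. The pads swing forward as they close: fully open they stand 13 mm farther back than shut.
Start: joints at [-76.358, 5.964, 5.575, 89.605, 0, 77.527], TCP at [0.264, -0.539, 0.304] pointing down, gripper open.
Joint ranges: [-171.21, 171.21], [-48.23, 106.86], [-62.78, 66.21], [-105.2, 120.99], [-86.42, 89.51], [-180, 180]. Speed limits (degrees/s): [127.2, 127.2, 147.25, 180, 180, 180].

### API

Orientations are given as [roll, pitch, yaw] about the fixed x, y, z axes, in that order (R = Rz(yaw) Ry(pitch) Rx(roll)).
In Python, from plant import robot gives the robot as it stands. Calls block until the motion is done:
- robot.move_pose(position, orientation): joint-space move of the TCP to a pose.
- robot.line_to(position, vel=0.15, rotation=None, guard=None): straight line of the TCP; rotation=None keeps the orientation; vel is the mean speed in m/s. With guard (N) it stops when the force on the tool has changed by that much, and returns True; else False.
- robot.goto_joints(angles): joint-space move.
- robot.set_gripper(opening): finger opening in m; the grip force is fixed at half the most; returns when the fingers have stopped.
- robot.pause(seconds).
- robot.ik(position, orientation): joint angles nearest the present ones, or None.
- robot.observe(): the state.
- robot.grab_frame(name): name is "scene" or "top"; returns the picture (480x640x3 uint8, blue, green, red); there is no depth.
- robot.get_calibration(name): a dict with "vertical_fov" (degrees; the focal length in pixels is half the picture's height over the tangent of half this angle, whatever the lens; pixels are square), "cx", "cy" (the principal point, pixels), "rvec" (rotation vector, rad) and "tvec" (3), from world to camera coordinates, as OpenCV has them. Camera axes: x right, y down, z forward; pixel columns grow to the right and rows downward; lengths in m; the calibration is good to about 2 mm. A picture is of the moment at which its call begins. get_calibration takes no time and is no camera call.
A pose or a line that the arm cannot do raises robot.IKError and nothing moves.
- robot.job_done(): hands the job in, once; it reports no verdict.
The state is a dict: "time": time; "q": joint angles; "qvel": joint speeds; "joint_torque": joint torques, N m; "tool_pos": TCP position; "tcp_rot": TCP orientation; "ft_force": force on the tool from outside, world axes, zero at the start; "torque": the same for the moment, N m; "gripper_width": finger opening in m.
Only numpy, scipy, OpenCV 4.12 (cv2) and the standard library are available. Lean on these libraries where they do the work, as an engineer would, in place of code of your own. Each camera call takes 0.05 s, during which the arm holds its last target.

### The job

The big yellow wing nut on the clown-bike handlebar stand is loose. Turn it clockwise (seen from above) by pushing its wings round with a fingertip, stroke after stroke, until it stops fully home on its black rubber spacer, and then back away. Only push: never squeeze the nut between the fingers and do not force it once it is home, and leave the mug, the jar and the powder pot standing where they are.

Things in the scene. Friction and masses are not known exactly. Their poses are not given: they have to be found in the camera images.
- stand: Fixed handlebar stand. Origin on the table right below the nut's vertical axis; x, y along the short and long sides of its blue foot plate (110 x 290 x 10 mm, y = -55 to +235 mm), z up. Black rubber spacer round the nut axis, 34 mm across, up to z = 40; steel stud 10 mm across up to z = 76. Stem 20 mm across at y = +170 carries the level handlebar. Nothing on it is higher than 100 mm
- nut_seat (a point): Point on the nut's vertical axis at the top of the rubber spacer, 40 mm above the table; axes as stand
- bar_end (a point): Near end of the handlebar, on its centreline (stand x = 0, y = +20, z = 90 mm); the bar runs on along +y to y = +320. Each end wears a red grip 19 mm across. The grip overhangs the +y part of the nut's circle (underside z = 80 mm, some 4 mm above the wings), so a finger from above can not circle the nut: keep its centre about 30 mm to either side of the bar there; elsewhere it is free
- nut (a joint): Rotation of the wing nut, rad: 0 = home at a hard stop, positive = unscrewed anticlockwise seen from above; clockwise lowers it. Starts at 6.5 to 9.5. At value q the two wings point at angles q and q + pi from the stand's +x (anticlockwise). Light friction, 0.025 N m: it stays where left. It sinks 2.5 mm a turn, so the wings start about 3 to 4 mm above their home height
- nut_side_a: Half of the yellow wing nut: the faces of wings and hub towards the nut's own +y. Origin on the nut axis at its underside (table + 40 mm when home), x along one wing, z up. Whole nut: hub 26 mm across, 16 high; two flat upright ear-shaped wings 8 mm thick, 10 to 47 mm out from the axis (94 mm over the tips), 6 to 32 mm above the nut's underside (table + 46 to 72 mm when home)
- nut_side_b: The other half of the same nut, the faces towards its own -y; same origin and axes. Pressing hard on sides a and b at once is squeezing
- mug: White ceramic mug, 76 mm across, 85 mm high, loose; origin at the centre of its underside. A bystander
- jar: Blue jar with black cap, 64 mm across, 75 mm high, loose; origin at the centre of its underside. A bystander
- powder_pot: Low round orange pot, 70 mm across, 40 mm high, loose; origin at the centre of its underside. A bystander

How it is judged (in metres and radians):
At the end, for the whole second after the job is handed in: The wing nut is within 0.25 rad (14 degrees) of its hard stop and at rest; mug, jar and powder pot stand upright, at rest, within 20 mm of where they were (value of joint nut below 0.25 rad and velocity of joint nut between -0.1 and 0.1 rad/s and distance of each of mug, jar, powder_pot from where it was at the start of the episode below 0.02 m and angle between each of mug, jar, powder_pot's own z axis and vertical below 0.15 rad and linear speed of each of mug, jar, powder_pot below 0.02 m/s); the robot touches nothing.
It fails at once if the nut is squeezed between the fingers: more than 6 N on both of its sides at once (contact force between the fingers and nut_side_a above 6 N and contact force between the fingers and nut_side_b above 6 N).
It fails at once if the nut is forced: more than 40 N on it (contact force between any of the arm, the fingers and nut_side_a above 40 N or contact force between any of the arm, the fingers and nut_side_b above 40 N).
It fails at once if a bystander is lifted, carried, pushed away or tipped (moved more than 30 mm or tilted more than 0.5 rad) (distance of any of mug, jar, powder_pot from where it was at the start of the episode above 0.03 m or angle between any of mug, jar, powder_pot's own z axis and vertical above 0.5 rad).
It also fails if it takes over 58 s, if anything falls off the work surface, if the arm or the gripper's body presses on something with over 40 N, if the wrist force passes 120 N, or if a joint passes its speed limit or range.

## Working session

There is one attempt and no reset: what is moved stays moved. The work goes in short steps, each a Python script; the robot and the scene stay as the last script left them, time stands still between calls to the robot, and variables do not carry over. Pictures are saved under pics/ and viewed, and the job is handed in when it is done.

```bash
ls; mkdir -p pics
python3 - <<'E'
from plant import robot
import cv2
for n in("scene","top"):
    cv2.imwrite(f"pics/{n}0.png",robot.grab_frame(n)); print(robot.get_calibration(n))
print(robot.observe()); print(robot.tip_reach)
E
```

```text
pics
{'vertical_fov': 47.16064664290086, 'cx': 319.83927312150695, 'cy': 246.3400938069857, 'rvec': array([ 1.93719983,  1.242331  , -0.58697339]), 'tvec': array([-0.14327274, -0.30516032,  1.45283353])}
{'vertical_fov': 46.28006501598925, 'cx': 311.66484625435817, 'cy': 235.65077955249686, 'rvec': array([ 2.16478566, -2.16591397,  0.10669531]), 'tvec': array([-0.09645585,  0.60681258,  1.00522429])}
{'time': 0.1, 'q': array([-7.63593106e+01,  5.99568804e+00,  5.52941656e+00,  8.96048257e+01,
        1.23118299e-04,  7.75255687e+01]), 'qvel': array([-0.04596073, -0.1555395 ,  0.03046932,  0.00470491, -0.05070751,
        0.00117181]), 'joint_torque': array([ 7.46090227e-03, -5.58211684e+01,  5.04715776e+01,  1.32039073e-02,
       -1.95639841e-04, -4.02952210e-06]), 'tool_pos': array([ 0.26404936, -0.53852261,  0.30317486]), 'tcp_rot': array([-1.79930608e+02, -1.54774698e-02,  2.61151112e+01]), 'ft_force': array([ 0.58102637,  0.00291167, -1.08093399]), 'torque': array([-0.00527712, -0.01507163, -0.0288218 ]), 'gripper_width': 0.08531453818893917}
0.0726
```

View pics/scene0.png

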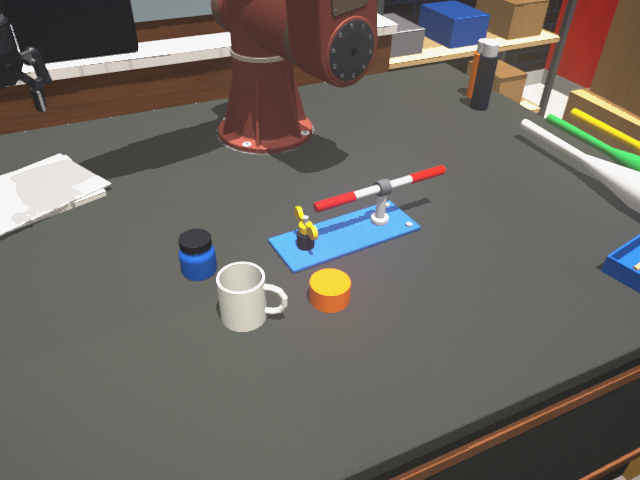

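View pics/top0.png

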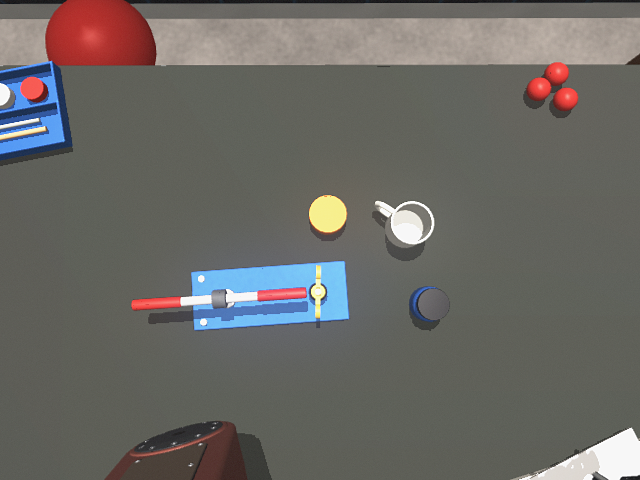

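The top view shows the nut at about (318,291), with its wings pointing up and down the picture. The bar comes in from the left, the pot is at (328,214), the mug at (408,226) and the jar at (431,304). Next I'll turn these into world positions.

```bash
cat > h.py <<'E'
import numpy as np, cv2
from plant import robot
def cal(n):
    c=robot.get_calibration(n); f=240/np.tan(np.radians(c['vertical_fov']/2))
    K=np.array([[f,0,c['cx']],[0,f,c['cy']],[0,0,1]]); return K,c['rvec'],c['tvec']
def back(n,uv,z):
    K,r,t=cal(n); R=cv2.Rodrigues(r)[0]; C=-R.T@t
    uv=np.atleast_2d(np.asarray(uv,float)); d=(R.T@np.linalg.inv(K)@np.c_[uv,np.ones(len(uv))].T).T
    return C+d*((z-C[2])/d[:,2])[:,None]
def proj(n,P):
    K,r,t=cal(n); return cv2.projectPoints(np.asarray(P,float).reshape(-1,3),r,t,K,None)[0].reshape(-1,2)
E
python3 - <<'E'
from h import *
from scipy.optimize import minimize
im=cv2.imread('pics/top0.png'); hsv=cv2.cvtColor(im,cv2.COLOR_BGR2HSV)
m=cv2.inRange(hsv,(98,120,60),(118,255,255)); m[:250]=0;m[345:]=0;m[:,:180]=0;m[:,360:]=0
pts=cv2.findNonZero(m)[:,0]; 
hull=cv2.convexHull(pts); W=back('top',hull[:,0],0.01)[:,:2]
r=cv2.minAreaRect((W*1000).astype(np.float32)); print(r, cv2.boxPoints(r))
y=cv2.inRange(hsv,(22,120,90),(34,255,255)); y[:250]=0;y[345:]=0;y[:,:300]=0;y[:,340:]=0
p=cv2.findNonZero(y)[:,0]; w=back('top',p,0.075)[:,:2]; print(len(p),w.mean(0),p.min(0),p.max(0))
u,s,v=np.linalg.svd(w-w.mean(0)); print('wingdir',v[0],np.degrees(np.arctan2(v[0,1],v[0,0])), (w-w.mean(0))@v[0]@np.zeros(0) if 0 else ((w-w.mean(0))@v[0]).min(),((w-w.mean(0))@v[0]).max())
print('bar end', back('top',[[306,293]],.09))
for nm,uv,z in(('pot',(328,214),.04),('mug',(411,222),.085),('jar',(433,303),.075)): print(nm,back('top',uv,z))
sc=cv2.imread('pics/scene0.png'); 
cv2.imwrite('pics/z0.png',np.hstack([cv2.resize(im[250:340,290:350],None,fx=6,fy=6,interpolation=2),cv2.resize(sc[195:285,270:340],None,fx=6,fy=6,interpolation=2)]))
E
```

```text
((497.7568359375, -17.844436645507812), (109.6402816772461, 289.0499572753906), 4.103668212890625) [[ 432.73483  122.38701]
 [ 453.41965 -165.92189]
 [ 562.7788  -158.07588]
 [ 542.094    130.23302]]
78 [ 0.50229153 -0.10773567] [311 266] [324 316]
wingdir [-0.99997213  0.00746527] 179.57226743817316 -0.046286308456788855 0.040803258473939515
bar end [[ 0.50132778 -0.08731755  0.09      ]]
pot [[ 0.64582657 -0.12684247  0.04      ]]
mug [[ 0.62506734 -0.2711477   0.085     ]]
jar [[ 0.48396189 -0.30855026  0.075     ]]
```

View pics/z0.png

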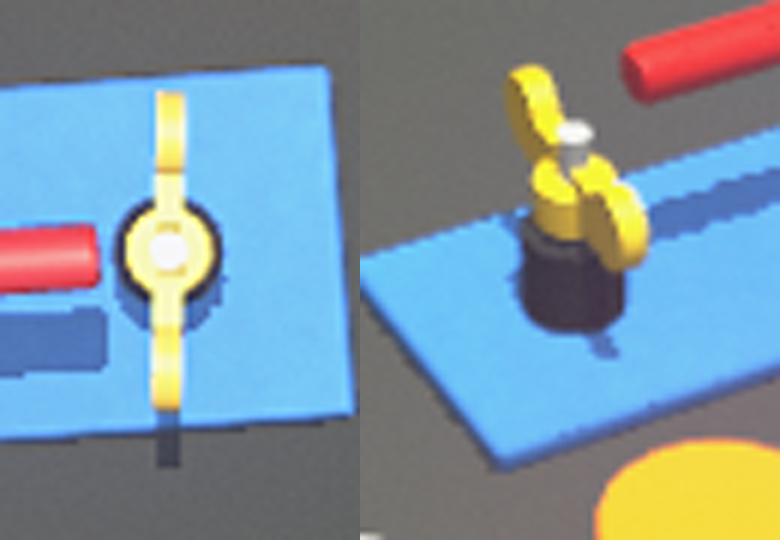

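Stand yaw is about 4.1° and the nut axis is at about (0.5035, -0.1077). The wings point at about -4.5° in the stand frame, so q ≈ 3π - 0.08 ≈ 9.35 rad and about three strokes are needed. I'll push with the closed fingers as one fingertip, keeping the yaw fixed.

```bash
cat >> h.py <<'E'
YAW=4.1; A=np.array([0.5037,-0.1077]); ORI=[180,0,YAW-180]
_c,_s=np.cos(np.radians(YAW)),np.sin(np.radians(YAW)); RS=np.array([[_c,-_s],[_s,_c]])
LOW=0.052+0.0726; HIGH=0.18
def W(xy,z): return list(A+RS@np.asarray(xy))+[z]
def fc(th,gap=0.,r=.034):   # finger centre (stand xy) behind wing at angle th (deg)
    t=np.radians(th); u=np.array([np.cos(t),np.sin(t)]); n=np.array([-u[1],u[0]])
    h=.011*abs(n[0])+.0145*abs(n[1])
    return r*u+(.004+h+gap)*n
def stroke(a,b,vel=.06,step=12,guard=8.):
    N=max(1,int(np.ceil(abs(b-a)/step)))
    for th in np.linspace(a,b,N+1)[1:]:
        p=fc(th); assert p[1]<-.004 or abs(p[0])>.029,(th,p)
        if robot.line_to(W(p,LOW),vel=vel,guard=guard):
            s=robot.observe(); print('guard at',th,s['ft_force'],s['time']); return th
    return None
def snap(k,full=False):
    im=robot.grab_frame('top'); sc=robot.grab_frame('scene')
    cv2.imwrite(f'pics/{k}.png',np.hstack([cv2.resize(im[230:350,270:370],(400,480),interpolation=2),cv2.resize(sc[185:275,260:335],(400,480),interpolation=2)]))
E
python3 - <<'E'
from h import *
for th in range(-4,-240,-20): print(th,fc(th).round(4))
print(robot.ik(W(fc(-4.5,.008),HIGH),ORI), robot.ik(W(fc(-4.5,.008),LOW),ORI))
robot.set_gripper(0.0); print(robot.observe()['time'])
robot.move_pose(W(fc(-4.5,.008),HIGH),ORI); s=robot.observe(); print(s['time'],s['q'],s['ft_force'],s['gripper_width'])
robot.line_to(W(fc(-4.5,.008),LOW),vel=.08,guard=10); s=robot.observe(); print(s['time'],s['tool_pos'],s['ft_force'])
snap('a1')
E
```

```text
-4 [0.0353 0.0168]
-24 [0.0399 0.006 ]
-44 [ 0.0398 -0.0077]
-64 [ 0.0331 -0.0217]
-84 [ 0.0199 -0.0321]
-104 [ 0.0094 -0.0374]
-124 [-0.0014 -0.0401]
-144 [-0.0145 -0.0379]
-164 [-0.0269 -0.0295]
-184 [-0.0353 -0.0168]
-204 [-0.0399 -0.006 ]
-224 [-0.0398  0.0077]
[-22.30916287  -3.02157977 -16.44447126  76.57710851   0.
 -26.40916287] [-22.30916287  -1.06178686 -20.39850042  70.66328644   0.
 -26.40916287]
0.8667
2.8417 [-2.23665643e+01 -3.01876972e+00 -1.64154628e+01  7.65731737e+01
 -1.05436239e-02 -2.63753606e+01] [-0.26506768 -0.39841078 -0.46253269] -0.00018788994150191864
3.6833 [ 0.53812852 -0.08067831  0.12500343] [0.03785996 0.54897458 0.41223255]
```

```bash
ls pics
```

```text
a1.png
scene0.png
top0.png
z0.png
```

View pics/a1.png

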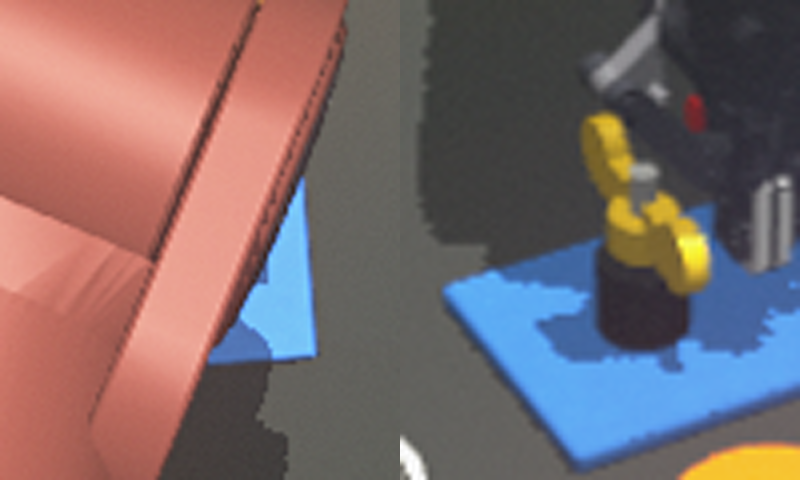

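The closed finger stands on the +y side of the +x wing at right-hand (770,240), clear of both the bar and the wing. Starting stroke 1 with a short section.

Run:
```python
from h import *
print(stroke(-4.5,-64)); s=robot.observe(); print(s['time'],s['tool_pos'],s['ft_force'])
snap('a2')
```

```text
None
5.3333 [ 0.53811399 -0.12738974  0.12467185] [ 0.54575292  0.39948762 -0.24944379]
```

View pics/a2.png

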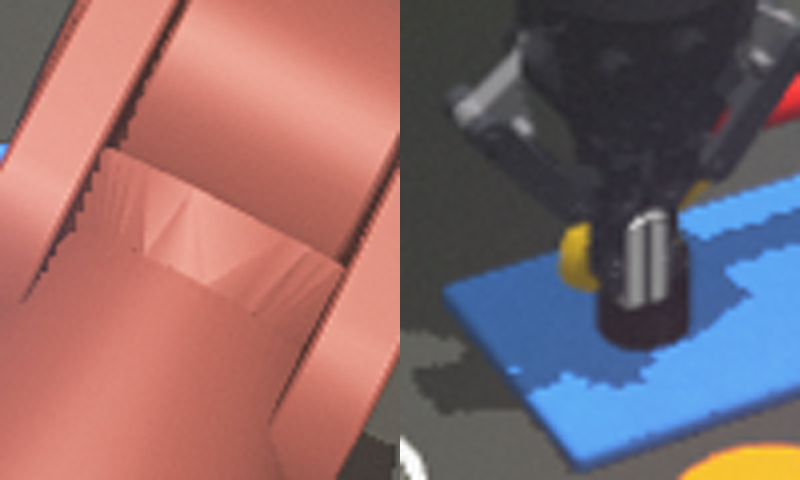

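The nut follows: the pushed wing now shows at (575,255), behind the finger. Continuing stroke 1.

Run:
```python
from h import *
r=stroke(-64,-234); s=robot.observe(); print(r,s['time'],s['tool_pos'],s['ft_force'])
if r is None:
    robot.line_to(W(fc(-234,.008),LOW),vel=.06,guard=10)
    robot.line_to(W(fc(-234,.008),HIGH),vel=.12,guard=10)
    robot.line_to(W(fc(-54,.03),HIGH),vel=.15,guard=10)
snap('a3'); print(robot.observe()['time'])
```

```text
None 9.6417 [ 0.46547502 -0.09509372  0.12458047] [ 0.11581849  0.13173184 -0.21612512]
11.4917
```

View pics/a3.png

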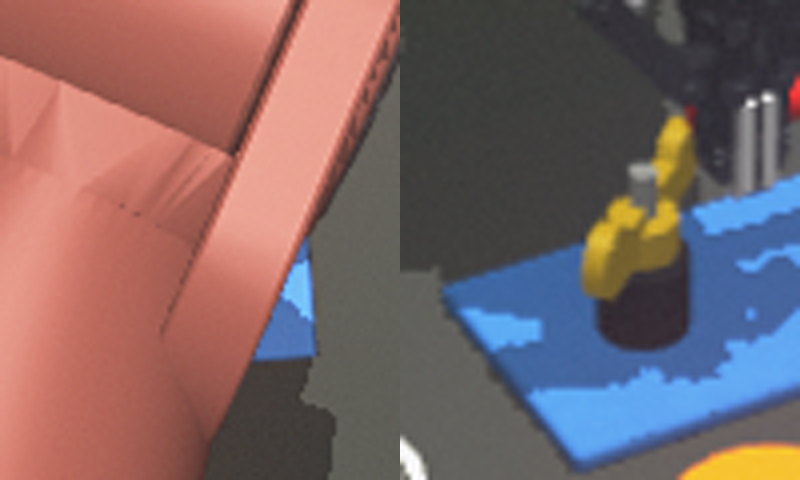

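Run:
```python
from h import *
for th in range(-90,10,10):
    t=np.radians(th); p=proj('scene',W([.040*np.cos(t),.040*np.sin(t)],.061))[0]; print(th,(400+(p[0]-260)*400/75).round(),((p[1]-185)*480/90).round())
```

```text
-90 541.0 235.0
-80 552.0 246.0
-70 565.0 254.0
-60 582.0 262.0
-50 600.0 267.0
-40 620.0 271.0
-30 640.0 273.0
-20 661.0 272.0
-10 681.0 269.0
0 700.0 264.0
```

The picture puts the near wing at about -50°, against about -54° commanded, so the model holds. Now stroke 2.

Run:
```python
from h import *
print(robot.line_to(W(fc(-46,.010),HIGH),vel=.12,guard=10))
g=robot.line_to(W(fc(-46,.010),LOW),vel=.08,guard=8); print(g)
if not g:
    r=stroke(-46,-234); s=robot.observe(); print(r,s['time'],s['tool_pos'],s['ft_force'])
    if r is None:
        robot.line_to(W(fc(-234,.008),LOW),vel=.06,guard=10)
        robot.line_to(W(fc(-234,.008),HIGH),vel=.12,guard=10)
        robot.line_to(W(fc(-54,.03),HIGH),vel=.15,guard=10)
snap('a4'); print(robot.observe()['time'])
```

```text
False
False
None 17.3667 [ 0.46547819 -0.09508425  0.12454479] [-0.54711914  0.58619951 -1.66025372]
19.2167
```

View pics/a4.png

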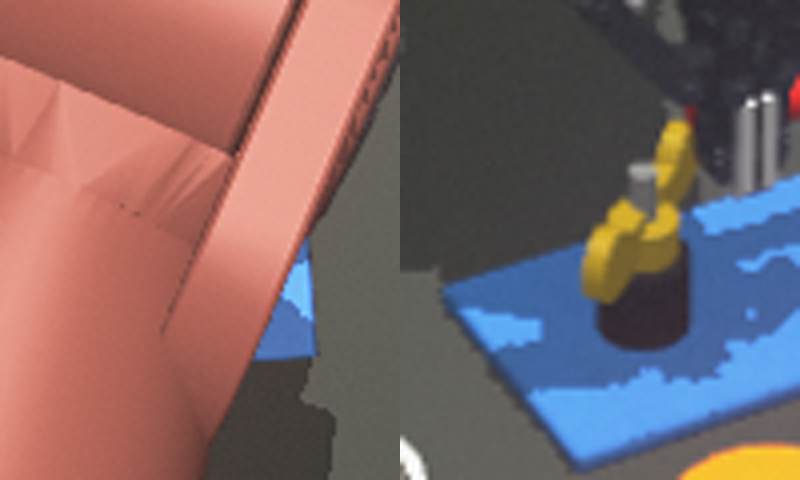

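The nut is in the same attitude and about 1 mm lower, as expected; q ≈ 130° is left. Last stroke: normal speed to -150°, then slowly with a light guard.

Run:
```python
from h import *
robot.line_to(W(fc(-46,.010),HIGH),vel=.12,guard=10)
g=robot.line_to(W(fc(-46,.010),LOW),vel=.08,guard=8); print(g)
r=stroke(-46,-152); print(r,robot.observe()['time'])
if r is None:
    r=stroke(-152,-188,vel=.012,step=6,guard=4.); s=robot.observe(); print(r,s['time'],s['tool_pos'],s['ft_force'])
snap('a5'); print(robot.observe()['time'])
```

```text
False
None 23.075
guard at -182.0 [ 1.80660044 -2.77213848  1.21410537] 25.65
-182.0 25.65 [ 0.47077034 -0.12847371  0.1245424 ] [ 1.80660044 -2.77213848  1.21410537]
25.75
```

View pics/a5.png

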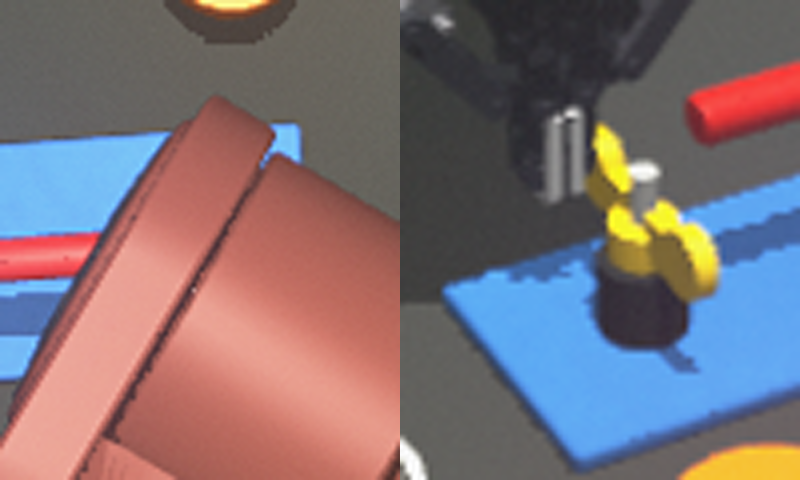

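The guard tripped at about 3 N with the near wing at (697,262), which is about 0°. Backing away to check it in a clear top view.

Run:
```python
from h import *
robot.line_to(W(fc(-178,.014),LOW),vel=.06); robot.line_to(W(fc(-178,.014),.25),vel=.15)
robot.goto_joints([-76.358,5.964,5.575,89.605,0,robot.observe()['q'][5]])
s=robot.observe(); print(s['time'],s['ft_force'])
im=robot.grab_frame('top'); sc=robot.grab_frame('scene'); cv2.imwrite('pics/top9.png',im)
cv2.imwrite('pics/a9.png',np.hstack([cv2.resize(im[230:350,270:370],(400,480),interpolation=2),cv2.resize(sc[185:275,260:335],(400,480),interpolation=2)]))
hsv=cv2.cvtColor(im,cv2.COLOR_BGR2HSV)
y=cv2.inRange(hsv,(20,100,90),(36,255,255)); y[:250]=0;y[345:]=0;y[:,:300]=0;y[:,340:]=0
p=cv2.findNonZero(y)[:,0]; w=back('top',p,0.072)[:,:2]
k=np.abs(np.linalg.norm(w-A,axis=1)-.035)<.013; w=w[k]
v=np.linalg.svd(w-w.mean(0))[2][0]; print(len(w),np.degrees(np.arctan(v[1]/v[0]))-YAW)
d=cv2.absdiff(im,cv2.imread('pics/top0.png')).max(2)
for n,(x,yy) in dict(pot=(328,214),mug=(408,226),jar=(431,304)).items(): print(n,(d[yy-35:yy+35,x-30:x+30]>40).sum())
```

```text
28.8 [0.28253603 0.11116545 0.08315519]
72 0.0445267929469928
pot 0
mug 0
jar 0
```

View pics/a9.png

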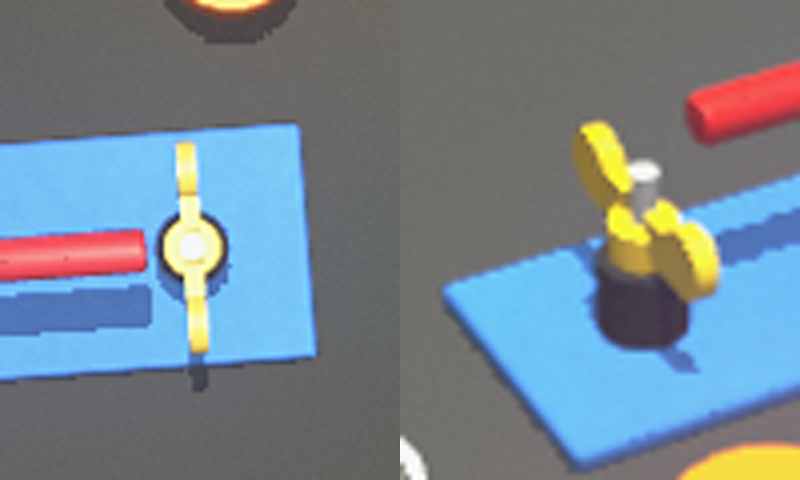

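View pics/top9.png

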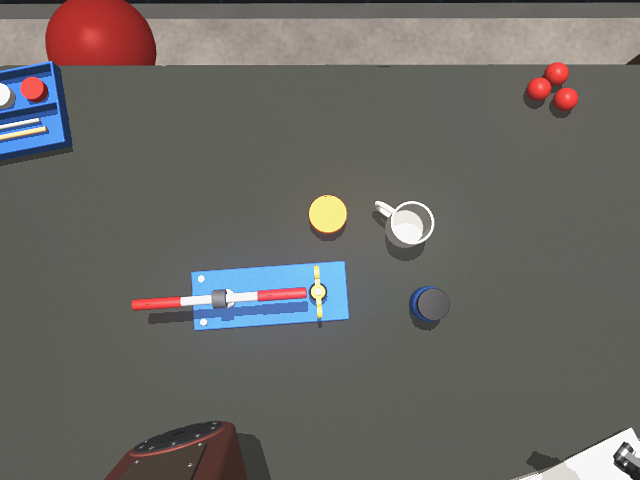

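The wings are within 0.1° of the stand's x axis, as they should be at home. The pot (328,214), mug (408,226) and jar (431,304) haven't changed, and the arm is well clear. Handing in.

Run:
```python
from plant import robot
robot.job_done(); print(robot.observe()['time'])
```

```text
the job is handed in; nothing more can be done
the job is handed in; nothing more can be done
```

The wing nut is home as far as my checks show. I pushed it round clockwise with the closed fingers as one fingertip, in three strokes (about 9.35 rad in all), and never squeezed it. The last stroke was slow and stopped on a light 4 N guard, with about 3.5 N at the tool. I then backed off and handed in at about 29 s of the 58 s allowed.

- **Nut:** the final top view puts the wings about 0.05° from the home angle. A wing angle alone can't rule out being half a turn off. The counted rotation and the stop felt there both point to home, not half a turn short.
- **Bystanders:** the image areas around the mug, jar and powder pot showed no change from the start.
- **Arm:** it was clear of everything at the end, with the tool force back near zero.

No check failed. The only small disagreement was after stroke 1, where the wing angle I read from the picture was about 4° off the commanded one. It made no difference to the result. The hand-in gave no verdict, so I can't confirm the score.

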